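# Take the chuck key off its safety hook and seat it in the chuck

## Robot

A 6-joint arm with a two-finger parallel gripper is mounted at the origin on a cart in front of the work surface, level with it; the furniture and walls round the work are solid. World frame = base frame: x ahead of the robot, y to its left, z up, the work surface at z = 0. Lengths are in mm, angles in rad, forces in N, time in s.
With the tool pointing down it reaches from about 400 to 925 mm from the base axis. Payload 12.5 kg.
Tool frame: the origin (TCP) lies midway between the tips of the shut fingers; the grasp point (between the pads) lies 19 mm behind it; z points along the fingers, y is the line along which they close (so a half turn about z gives the same grasp; the last joint's range is limited). The gripper opens to 95 mm and grips with 3 to 60 N. Pads are 20 mm wide; open, the fingers measure 119 mm over their backs; the gripper's body (75 mm by 180 mm) begins 59 mm behind the grasp point.
Start: joints at [1.109, 0.491, 1.559, -0, 1.092, -0.106], TCP at [217.697, 585.879, 214.661] pointing down, gripper open.
Joint ranges: [-3.1, 3.1], [-0.84, 2.19], [0.05, 2.79], [-1.13, 4.28], [0.06, 2.93], [-2.69, 2.69]. Speed limits (rad/s): [2.22, 2.22, 2.79, 3.14, 3.14, 3.14].

## Interface

Orientations are given as [roll, pitch, yaw] about the fixed x, y, z axes, in that order (R = Rz(yaw) Ry(pitch) Rx(roll)).
In Python, from cell import state, read_camera, camera_info, env gives the robot as it stands.
- The arm moves only by the tool move_arm, never from a script. Its argument "commands" is a list of rows, each a list of 3 entries, a list of its own where there are three numbers: the shift along the world's x, y, z in cm, then the turn, a rotation vector about the world's x, y, z in degrees, then the opening, from 0 (shut) to 1 (fully open). A call has 1 to 10 rows; each row shifts and turns the commanded pose from where the row before left it; what a row does not reach is not made up. A row lasts 1/10 s, in which the tool goes at most 50 mm and 8.59 degrees, less where a joint would pass 70% of its speed; a pose out of reach is approached as far as the arm can. A call with a gripper value outside its range is refused whole. The fingers move at their own pace and stop on an object; the grip force is fixed at half the most. Time passes only in rows, so rows that do not move let the fingers close. It gives the time, the measured TCP pose, the force, the opening and the grip force at its end, in the units of the state.
- state(): the state, without advancing time (a new reading comes with each control period).
- read_camera(name): name is "side" or "top" or "wrist"; returns the picture (420x560x3 uint8, blue, green, red); there is no depth.
- camera_info(name): a dict with "K" (3x3 intrinsics, pixels), "cam_to_world" (4x4, takes a point from camera to world coordinates). Camera axes: x right, y down, z forward; pixel columns grow to the right and rows downward; lengths in mm; the calibration is good to about 2 mm. A picture is of the moment at which its call begins: read the wrist's pose just before it. camera_info takes no time and is no camera call; for the wrist camera it gives the pose at the moment of the call.
- env.job_done(): hands the job in; it is judged then, once.
The state is a dict: "t": time; "joints": joint angles; "qvel": joint speeds; "tau": joint torques, N m; "eef_pos": TCP position; "tcp_rot": TCP orientation; "ft_force": force on the tool from outside, world axes, zero at the start; "moment": the same for the moment, N m; "opening": opening from 0.0 (shut) to 1.0 (fully open); "grip_force": force on a finger pad.
Only numpy, scipy, OpenCV 4.12 (cv2) and the standard library are available. Lean on these libraries where they do the work, as an engineer would, in place of code of your own. Each camera call takes 0.05 s, during which the arm holds its last target. There are 200 camera calls.

## Task

The T-handle chuck key hangs by its crossbar on the twin hook of the stand, where a sprung keeper holds the bar captive under the hook's two noses. Holding the key by its hub, push the crossbar back gently against the keeper until you feel it is far enough back to come out from under the noses, keep it pressed there while you lift the key off, and seat the key upright and fully home in the square socket on top of the lathe chuck, then let go. Never force the hook, the keeper or the chuck, and leave the things lying around undisturbed.

Things in the scene. Friction and masses are not known exactly. Their poses are not given: they have to be found in the camera images.
- stand: key stand, fixed: dark steel hook on a grey foot block 98x126x26. Origin under the foot; x to its back (away from the nose posts), y along the hanging crossbar, z up. Two upright cheek plates, 5 thick, 84 apart in y, carry a twin hook on top. Between them is free room for fingers: 79 wide in y, open to the front, 60 behind the hub, 25 below its centre. It bears at most 25 N on any part.
- hook_mid (a point): point on the stand at the height of the hanging bar's centre, 140 above the bench. Hook profile: level seat 6 below it; in front a post; from its top a nose back over the bar (underside 10, top 16 above it). Nose tips end 5 behind this point, pocket from post to tip 27 long, if the hook sat mid-way in its clamping slots; it is set up to 7 forward or back of that, NOT measured. The bar lies loose.
- keeper_mid (a point): point 11 behind hook_mid, over the keeper's pivot (same slot offset). Keeper: steel U, blades outside the cheeks, 97 apart, from the pivot 30 below the bar's centre to the nose's top, sprung forward to 2.5 behind the nose tips, yields backward only. Bar pushed back: 2 N at first touch, about 13 N when just clear of the noses, hard stop 3 farther at about 17 N. It springs shut when not pressed.
- key_hub (a point): centre of the hub of the T-handle chuck key, plain steel, 0.26 to 0.42 kg. Hub 18 (x) x 24 (y) x 24 (z), flat faces, to be gripped across x. Round crossbar 12 diameter, 144 long, through it along y; shank down along -z. Hangs with the hub about 140 above the bench, loose by 17 mm fore and aft and some 10 mm sideways.
- key_tip (a point): lower end of the key, 102 straight below the hub centre. The last 24 are a 10x10 square, sides parallel to the crossbar, the last 3 stepped down to 7.5. Above the square a collar 21 in diameter, its underside 78 below the hub centre, which rests on the chuck when the key is home; shank 15 diameter.
- socket (a point): centre of the mouth of the square socket on top of the steel lathe chuck, 138 above the bench. Socket 11.6x11.6, sides along the point's x and y, straight down, 26 deep, mouth slightly chamfered. The key may enter in any of its four square positions.
- chuck: lathe chuck (104 diameter, 56 long, axis level along x, three stepped jaws facing -x) on a fixed grey dividing head behind it (+x, to 118 from the socket, no higher than the chuck). Origin on the bench straight below the socket. It bears at most 40 N.
- oil_bottle: bystander: small yellow oil bottle with red spout, 42 diameter, 128 high, standing loose; origin at its underside
- bearing: bystander: ball bearing 45 diameter, 14 high, lying loose; origin at its underside
- collet_3: bystander: steel collet 24 diameter, 31 high, standing loose; origin at its underside

How it is judged (in metres and radians):
On the way:
1. the key is off the hook: its hub is lifted well above the noses, over 175 mm above the bench (height (world z) of key_hub above 0.175 m), for 0.2 s.
At the end, for the whole second after the job is handed in: the key stands upright (within 5 degrees) and released in the chuck's socket, its square end at least 21 mm of its 24 mm below the mouth (z of key_tip in the frame of socket below -0.021 m and horizontal distance between key_tip and socket below 0.005 m and angle between key_tip's own z axis and vertical below 0.09 rad); the robot touches nothing.
It fails at once if more than 25 N on the stand, its hook or keeper (contact force between stand and anything else above 25 N).
It fails at once if more than 40 N on the chuck (contact force between chuck and anything else above 40 N).
It fails at once if a bystander shifted more than 2 cm (distance of any of oil_bottle, bearing, collet_3 from where it was at the start of the episode above 0.02 m).
It also fails if it takes over 45 s, if anything falls off the work surface, if the arm or the gripper's body presses on something with over 40 N, if the wrist force passes 120 N, or if a joint passes its speed limit or range.

## Working session

There is one attempt and no reset: what is moved stays moved. The work goes in short steps, Python scripts to look and compute and a tool call to move; the robot and the scene stay as the last step left them, time stands still between calls to the robot, and variables do not carry over. Pictures are saved under pics/ and viewed, at most 10 in all, crops included, and the job is handed in when it is done.

Besides the shell and the picture viewer there is one more tool, called after "Call:" by a JSON object that holds its "api" and its "payload". move_arm: Moves the arm, as the interface text tells. Its arguments: {"type":"object","properties":{"commands":{"type":"array"}},"required":["commands"]}

```bash
mkdir -p pics; cat > h.py <<'E'
import numpy as np,cv2
from cell import state,read_camera,camera_info,env
def ray(name,u,v,ci=None):
    ci=ci or camera_info(name);K=np.array(ci["K"]);T=np.array(ci["cam_to_world"])
    d=T[:3,:3]@np.linalg.solve(K,[u,v,1.]);return T[:3,3],d/np.linalg.norm(d)
def atz(name,u,v,z,ci=None):
    o,d=ray(name,u,v,ci);return o+d*(z-o[2])/d[2]
def tri(*l):
    A=0;b=0
    for o,d in l:
        P=np.eye(3)-np.outer(d,d);A=A+P;b=b+P@o
    return np.linalg.solve(A,b)
def proj(name,p,ci=None):
    ci=ci or camera_info(name);T=np.linalg.inv(np.array(ci["cam_to_world"]));q=np.array(ci["K"])@(T@np.append(p,1))[:3];return q[:2]/q[2]
E
python3 - <<'E'
from h import *
s=state();print(s)
for n in("side","top"):
    im=read_camera(n);cv2.imwrite(f"pics/{n}0.png",im);print(n,camera_info(n))
t=cv2.imread("pics/top0.png");s=cv2.imread("pics/side0.png")
E
```

```text
{'t': 0.0, 'joints': array([ 1.10938284e+00,  4.91569307e-01,  1.55946271e+00,  1.71149421e-05,
        1.09171327e+00, -1.05589859e-01]), 'qvel': array([ 0.00090723,  0.00122016, -0.00046438, -0.00103659,  0.00090041,
        0.00064519]), 'tau': array([-1.38920070e-03, -6.12641287e+01, -2.58198363e+01,  6.91285031e-02,
        4.81819664e-02, -9.46741216e-05]), 'eef_pos': array([217.58189271, 585.63312666, 214.05113315]), 'tcp_rot': array([-3.14044804e+00, -1.36574979e-04,  2.78576105e+00]), 'ft_force': array([-0.4189448 , -0.64240382, -0.31236749]), 'moment': array([-0.01261961, -0.01014166,  0.0113187 ]), 'grip_force': 0.0, 'opening': 1.0006669034211677}
side {'K': array([[494.07656567,   0.        , 277.20993904],
       [  0.        , 494.07656567, 213.98501232],
       [  0.        ,   0.        ,   1.        ]]), 'cam_to_world': array([[ 9.36816240e-01, -2.48176409e-01,  2.46543714e-01,
         2.71081561e+02],
       [-3.49351878e-01, -6.27198615e-01,  6.96114332e-01,
        -5.08181469e+02],
       [-1.81272793e-02, -7.38261720e-01, -6.74270743e-01,
         7.17601787e+02],
       [ 0.00000000e+00,  0.00000000e+00,  0.00000000e+00,
         1.00000000e+00]])}
top {'K': array([[462.88307012,   0.        , 288.03536439],
       [  0.        , 462.88307012, 214.10914246],
       [  0.        ,   0.        ,   1.        ]]), 'cam_to_world': array([[-2.46433906e-02, -9.91601157e-01,  1.26963966e-01,
         3.85837487e+02],
       [-9.99460986e-01,  2.16826048e-02, -2.46496037e-02,
         1.04664766e+02],
       [ 2.16896661e-02, -1.27502980e-01, -9.91601003e-01,
         9.70389482e+02],
       [ 0.00000000e+00,  0.00000000e+00,  0.00000000e+00,
         1.00000000e+00]])}
```

View pics/top0.png

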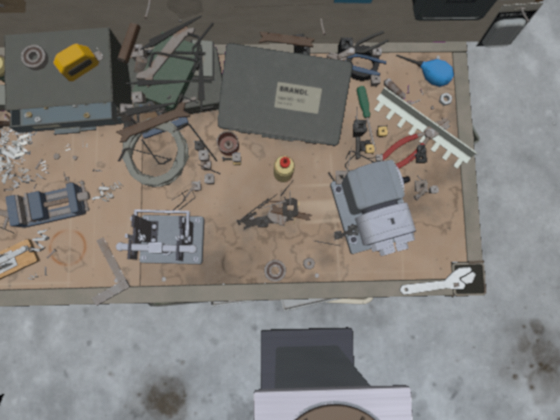

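View pics/side0.png

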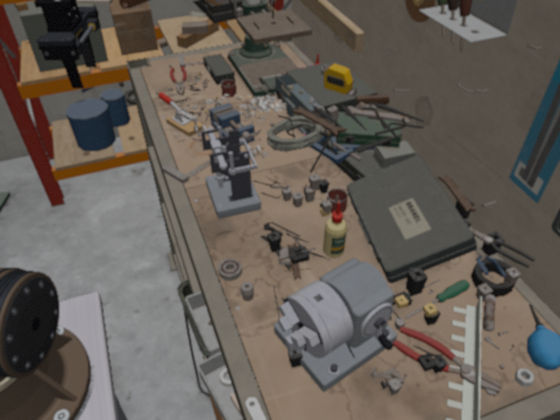

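The top view shows the stand near (165,240), with the key bar from about (120,247) to (195,247), and the chuck near (380,215). The bottle is at (285,168), the bearing at (275,270) and the collet at (308,262). The arm is out of view. I'll enlarge both areas.

```bash
python3 - <<'E'
from h import *
t=cv2.imread("pics/top0.png");s=cv2.imread("pics/side0.png")
def c(im,x,y,w,h,W,H):
    return cv2.resize(im[y:y+h,x:x+w],(W,H),interpolation=cv2.INTER_CUBIC)
a=np.vstack([c(t,110,200,100,75,400,300),c(t,325,155,100,75,400,300)])
b=np.vstack([c(s,190,120,100,75,400,300),c(s,265,255,100,75,400,300)])
cv2.imwrite("pics/crop.png",np.hstack([a,b]))
E
```

```text
(no output)
```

View pics/crop.png

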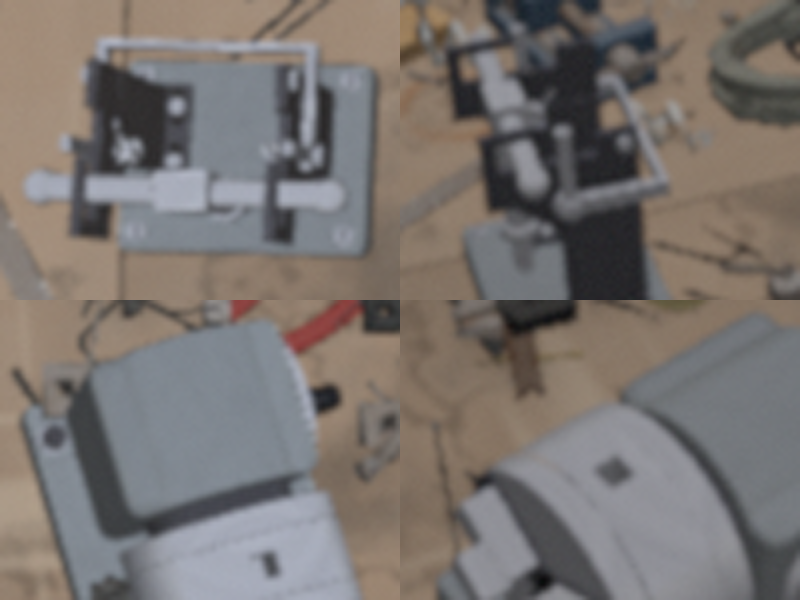

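Crop readings in full-image pixels:
- **Top:** hub at (155.3,247.5), bar ends at (119.5,246.5) and (193.5,248.5), socket at (391.3,220.8).
- **Side:** socket at (318.3,297.5).

The keeper is on the +x side.

```bash
python3 - <<'E'
from h import *
np.set_printoptions(precision=1,suppress=True)
print("hub",atz("top",155.3,247.5,152)); a=atz("top",119.5,246.5,142);b=atz("top",193.5,248.5,142);print(a,b,(a+b)/2,np.linalg.norm(a-b),np.degrees(np.arctan2(*(a-b)[[0,1]])))
e=atz("top",110+120/4,200+245/4,26);f=atz("top",110+362/4,200+254/4,26);g=atz("top",110+375/4,200+66/4,26);print("foot",e,f,g,np.linalg.norm(e-f),np.linalg.norm(g-f))
print("sock",atz("top",391.3,220.8,138),atz("side",318.3,297.5,138),tri(ray("top",391.3,220.8),ray("side",318.3,297.5)))
p=atz("top",325+135/4,155+245/4,138);q=atz("top",325+325/4,155+192/4,138);print("seam",p,q,np.degrees(np.arctan2(*(p-q)[[0,1]])))
print("bott",tri(ray("top",285,162),ray("side",337,217)), camera_info("wrist"))
E
```

```text
hub [436.6 318.8 152. ]
[440.5 384.6 142. ] [433.9 253.9 142. ] [437.2 319.2 142. ] 130.91491090026966 2.8971770182606784
foot [417.4 382.1  26. ] [410.  260.6  26. ] [505.6 253.9  26. ] 121.75074822400721 95.83475949868067
sock [ 476.  -103.6  138. ] [ 475.6 -102.   138. ] [ 475.5 -103.1  139.5]
seam [485.7 -44.5 138. ] [ 508.2 -132.8  138. ] -14.295338806866527
bott [599.3  86.4  94.7] {'K': array([[359.7,   0. , 278. ],
       [  0. , 359.7, 212.2],
       [  0. ,   0. ,   1. ]]), 'cam_to_world': array([[  0.3,   0.9,   0.3, 142.2],
       [  0.9,  -0.3,  -0.1, 614.5],
       [ -0. ,   0.3,  -1. , 383.5],
       [  0. ,   0. ,   0. ,   1. ]])}
```

Call:
{"api": "move_arm", "payload": {"commands": [[[2.2,-2.67,1.2],[0,0,-7.3],0.5],[[2.2,-2.67,1.0],[0,0,-7.3],0.5],[[2.2,-2.67,1.0],[0,0,-7.3],0.5],[[2.2,-2.67,1.0],[0,0,-7.3],0.5],[[2.2,-2.67,1.0],[0,0,-7.3],0.5],[[2.2,-2.67,1.0],[0,0,-7.3],0.5],[[2.2,-2.67,0],[0,0,-7.3],0.5],[[2.2,-2.67,0],[0,0,-7.3],0.5],[[2.2,-2.67,0],[0,0,-7.3],0.5],[[2.2,-2.67,0],[0,0,-7.3],0.5]]}}

```text
t: 1.1
eef_pos: [438.3, 317.6, 276.5]
tcp_rot: [-3.141, 0.0, 1.506]
ft_force: [0.2, 0.7, -0.2]
opening: 0.497
grip_force: 0.0
```

```bash
python3 - <<'E'
from h import *
import pickle
for k in range(6): pass
ci=camera_info("wrist");im=read_camera("wrist");cv2.imwrite("pics/w1.png",im);pickle.dump(ci,open("w1.pkl","wb"))
s=state();print(s['eef_pos'],s['tcp_rot'],s['qvel'],s['opening'])
cv2.imwrite("pics/w1b.png",cv2.resize(im,(784,588),interpolation=cv2.INTER_CUBIC))
E
```

```text
[440.91831177 314.8235045  276.38630841] [3.14086694e+00 1.25317702e-03 1.49684572e+00] [ 0.06664139  0.00104945  0.00658003  0.01086939  0.00140661 -0.1099345 ] 0.4960758995277052
```

View pics/w1b.png

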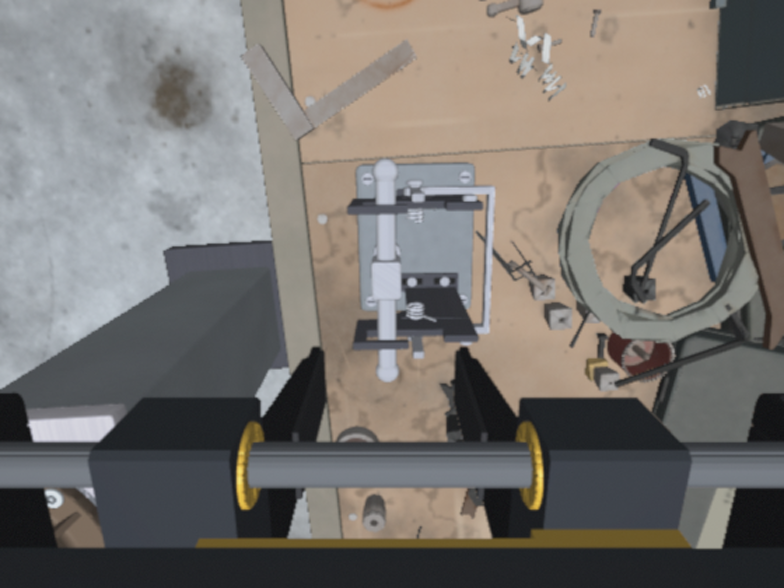

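The wrist view shows the hub at about (386,279) in the enlargement, bar ends at (385,168) and (388,374), and the keeper bow on the right, which is +x.

```bash
python3 - <<'E'
from h import *
np.set_printoptions(precision=2,suppress=True)
for i in range(3): im=read_camera("wrist")
ci=camera_info("wrist");im=read_camera("wrist");s=state();print(s['eef_pos'],s['tcp_rot'],s['ft_force'])
p=im[105:285,225:365];cv2.imwrite("pics/w2.png",cv2.resize(p,None,fx=3.3,fy=3.3,interpolation=cv2.INTER_CUBIC))
import pickle;pickle.dump(ci,open("w2.pkl","wb"))
E
```

```text
[437.48 318.96 276.48] [-3.14  0.    1.51] [-0.25 -0.11  0.64]
```

View pics/w2.png

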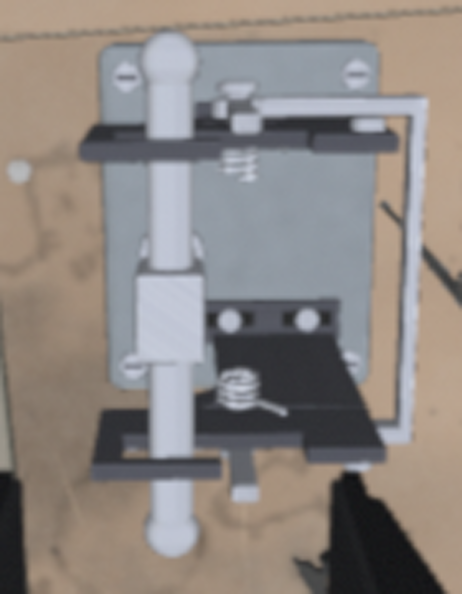

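The enlarged crop shows the hub's top face centred at (170,317), bar ends at (170,58) and (172,533), and the lower nose tip at (220,468).

```bash
python3 - <<'E'
from h import *
import pickle
np.set_printoptions(precision=1,suppress=True)
ci=pickle.load(open("w2.pkl","rb"))
f=lambda u,v,z:atz("wrist",225+u/3.3,105+v/3.3,z,ci)
print("hub",f(170,317,152));a=f(170,58,140);b=f(172,533,140);print(a,b,np.degrees(np.arctan2(*(a-b)[[0,1]])))
print("tip",f(220,468,156),f(95,468,156)); 
a=f(420,100,150);b=f(403,436,150);print(a,b)
E
```

```text
hub [437.3 321.7 152. ]
[441.1 385.5 140. ] [433.8 255.7 140. ] 3.196286810496333
tip [448.  281.1 156. ] [415.2 283.  156. ]
[501.5 372.4 150. ] [497.1 284.9 150. ]
```

Call:
{"api": "move_arm", "payload": {"commands": [[[0,0.15,-3],[0,0,0],0.5],[[0,0,-3],[0,0,0],0.5],[[0,0,-3],[0,0,0],0.5],[[0,0,-2],[0,0,0],0.5],[[0,0,-1.5],[0,0,0],0.5],[[0,0,-1.5],[0,0,0],0.5],[[0,0,-1.3],[0,0,0],0.5],[[0,0,0],[0,0,0],0.5],[[0,0,0],[0,0,0],0.5]]}}

```text
t: 2.25
eef_pos: [437.3, 321.1, 123.9]
tcp_rot: [-3.141, 0.0, 1.513]
ft_force: [0.0, 0.3, 0.3]
opening: 0.502
grip_force: 0.0
```

```bash
python3 - <<'E'
from h import *
im=read_camera("wrist");s=state();print(s['eef_pos'],s['tcp_rot'],s['ft_force'],s['opening'])
cv2.imwrite("pics/w3.png",im)
E
```

```text
[437.54073235 321.0215119  124.21957129] [ 3.14100207e+00 -3.52231024e-04  1.51306976e+00] [-0.66915325  0.04268036 -0.2437499 ] 0.4988792198279804
```

View pics/w3.png

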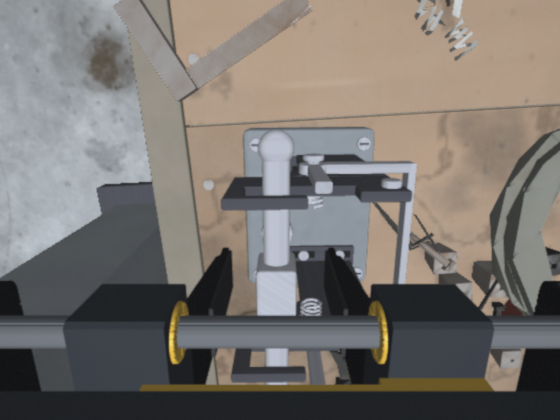

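The hub sits centred between the fingers, so I'll close the gripper.

Call:
{"api": "move_arm", "payload": {"commands": [[[0,0,0],[0,0,0],0.3],[[0,0,0],[0,0,0],0.22],[[0,0,0],[0,0,0],0.2],[[0,0,0],[0,0,0],0.1],[[0,0,0],[0,0,0],0.0],[[0,0,0],[0,0,0],0.0],[[0,0,0],[0,0,0],0.0]]}}

```text
t: 3.0
eef_pos: [437.7, 320.3, 123.8]
tcp_rot: [3.142, -0.0, 1.512]
ft_force: [-0.9, -0.6, 2.8]
opening: 0.187
grip_force: 30.0
```

Call:
{"api": "move_arm", "payload": {"commands": [[[0,0,0.1],[0,0,0],0.0],[[0,0,0.1],[0,0,0],0.0],[[0,0,0],[0,0,0],0.0],[[0,0,0],[0,0,0],0.0]]}}

```text
t: 3.4
eef_pos: [437.6, 320.3, 125.5]
tcp_rot: [-3.141, 0.0, 1.512]
ft_force: [0.5, -0.9, -2.5]
opening: 0.183
grip_force: 30.0
```

Call:
{"api": "move_arm", "payload": {"commands": [[[0.2,-0.01,0],[0,0,0],0.0],[[0.2,-0.01,0],[0,0,0],0.0],[[0.2,-0.01,0],[0,0,0],0.0],[[0.1,-0.01,0],[0,0,0],0.0],[[0,0,0],[0,0,0],0.0],[[0,0,0],[0,0,0],0.0]]}}

```text
t: 4.0
eef_pos: [444.7, 319.9, 125.6]
tcp_rot: [-3.142, 0.0, 1.512]
ft_force: [-0.8, 0.3, -3.5]
opening: 0.191
grip_force: 30.0
```

Call:
{"api": "move_arm", "payload": {"commands": [[[0.1,-0.01,0],[0,0,0],0.0],[[0.1,0,0],[0,0,0],0.0],[[0.1,-0.01,0],[0,0,0],0.0],[[0,0,0],[0,0,0],0.0],[[0,0,0],[0,0,0],0.0]]}}

```text
t: 4.5
eef_pos: [447.4, 319.8, 125.6]
tcp_rot: [-3.141, 0.0, 1.512]
ft_force: [-3.3, 0.5, -2.6]
opening: 0.191
grip_force: 30.0
```

Call:
{"api": "move_arm", "payload": {"commands": [[[0.1,-0.01,0],[0,0,0],0.0],[[0.1,0,0],[0,0,0],0.0],[[0,0,0],[0,0,0],0.0],[[0,0,0],[0,0,0],0.0]]}}

```text
t: 4.9
eef_pos: [449.5, 319.6, 125.6]
tcp_rot: [-3.141, 0.0, 1.512]
ft_force: [-6.0, 1.2, -1.6]
opening: 0.187
grip_force: 30.0
```

Call:
{"api": "move_arm", "payload": {"commands": [[[0.1,-0.01,0],[0,0,0],0.0],[[0.1,0,0],[0,0,0],0.0],[[0,0,0],[0,0,0],0.0],[[0,0,0],[0,0,0],0.0]]}}

```text
t: 5.3
eef_pos: [451.1, 319.5, 125.6]
tcp_rot: [-3.14, 0.0, 1.512]
ft_force: [-6.0, 0.5, -0.7]
opening: 0.191
grip_force: 30.0
```

Call:
{"api": "move_arm", "payload": {"commands": [[[0.1,-0.01,0],[0,0,0],0.0],[[0.1,0,0],[0,0,0],0.0],[[0.1,-0.01,0],[0,0,0],0.0],[[0,0,0],[0,0,0],0.0],[[0,0,0],[0,0,0],0.0]]}}

```text
t: 5.8
eef_pos: [453.6, 319.3, 125.4]
tcp_rot: [-3.139, 0.001, 1.512]
ft_force: [-9.2, 1.6, -0.4]
opening: 0.186
grip_force: 30.0
```

Call:
{"api": "move_arm", "payload": {"commands": [[[0.1,-0.01,0],[0,0,0],0.0],[[0.1,0,0],[0,0,0],0.0],[[0,0,0],[0,0,0],0.0],[[0,0,0],[0,0,0],0.0]]}}

```text
t: 6.2
eef_pos: [455.2, 319.2, 125.3]
tcp_rot: [-3.139, 0.001, 1.512]
ft_force: [-10.6, 2.1, -0.7]
opening: 0.184
grip_force: 30.1
```

Call:
{"api": "move_arm", "payload": {"commands": [[[0.1,-0.01,0],[0,0,0],0.0],[[0.1,0,0],[0,0,0],0.0],[[0,0,0],[0,0,0],0.0],[[0,0,0],[0,0,0],0.0]]}}

```text
t: 6.6
eef_pos: [456.8, 319.1, 125.1]
tcp_rot: [-3.138, 0.001, 1.512]
ft_force: [-12.0, 2.4, -0.5]
opening: 0.19
grip_force: 30.1
```

Call:
{"api": "move_arm", "payload": {"commands": [[[0.1,-0.01,0],[0,0,0],0.0],[[0.05,0,0],[0,0,0],0.0],[[0,0,0],[0,0,0],0.0],[[0,0,0],[0,0,0],0.0]]}}

```text
t: 7.0
eef_pos: [457.9, 318.9, 125.1]
tcp_rot: [-3.137, 0.002, 1.512]
ft_force: [-13.9, 2.9, 0.1]
opening: 0.187
grip_force: 30.1
```

```bash
python3 - <<'E'
from h import *
import numpy as np
F=[]
for i in range(3):
    im=read_camera("wrist");F.append(state()['ft_force'])
s=state();print(s['eef_pos'],s['tcp_rot'],np.mean(F,0))
cv2.imwrite("pics/w4.png",cv2.resize(im[100:400,190:430],None,fx=2,fy=2,interpolation=cv2.INTER_CUBIC))
E
```

```text
[457.93141783 318.9185005  125.06095878] [-3.13689891e+00  1.70629744e-03  1.51225281e+00] [-14.20526544   2.85320031  -0.73502825]
```

View pics/w4.png

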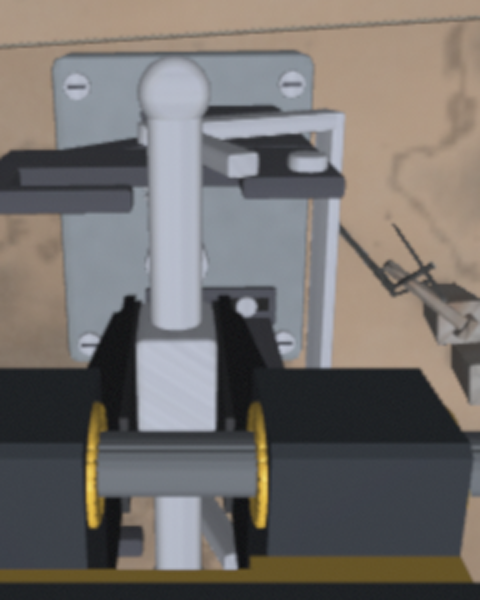

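Both nose tips are now clear of the bar's front edge by about 3 mm at 14 N. I'll lift straight up, slowly.

Call:
{"api": "move_arm", "payload": {"commands": [[[0,0,0.1],[0,0,0],0.0],[[0,0,0.15],[0,0,0],0.0],[[0,0,0.15],[0,0,0],0.0],[[0,0,0.15],[0,0,0],0.0]]}}

```text
t: 7.55
eef_pos: [458.2, 318.6, 130.5]
tcp_rot: [-3.137, 0.002, 1.512]
ft_force: [-11.9, -0.1, -2.6]
opening: 0.185
grip_force: 30.1
```

Call:
{"api": "move_arm", "payload": {"commands": [[[0,0,0.15],[0,0,0],0.0],[[0,0,0.15],[0,0,0],0.0],[[0,0,0.15],[0,0,0],0.0],[[0,0,0.15],[0,0,0],0.0]]}}

```text
t: 7.95
eef_pos: [458.8, 318.6, 136.6]
tcp_rot: [-3.139, 0.002, 1.512]
ft_force: [-8.5, -1.0, -3.5]
opening: 0.188
grip_force: 30.0
```

Call:
{"api": "move_arm", "payload": {"commands": [[[0,0,0.2],[0,0,0],0.0],[[0,0,0.2],[0,0,0],0.0],[[0,0,0.2],[0,0,0],0.0],[[0,0,0.2],[0,0,0],0.0]]}}

```text
t: 8.35
eef_pos: [460.1, 319.1, 145.4]
tcp_rot: [-3.142, -0.0, 1.512]
ft_force: [-3.1, 1.2, 2.4]
opening: 0.186
grip_force: 30.0
```

Call:
{"api": "move_arm", "payload": {"commands": [[[0,0,0.3],[0,0,0],0.0],[[0,0,0.3],[0,0,0],0.0],[[0,0,0.4],[0,0,0],0.0],[[0,0,0.5],[0,0,0],0.0],[[0,0,1],[0,0,0],0.0],[[0,0,1],[0,0,0],0.0],[[0,0,0],[0,0,0],0.0]]}}

```text
t: 9.05
eef_pos: [460.8, 319.4, 181.9]
tcp_rot: [3.139, -0.001, 1.512]
ft_force: [-0.0, -0.3, -3.4]
opening: 0.186
grip_force: 30.0
```

The key is off the hook. I'll lift higher and carry it to a spot beside the socket.

Call:
{"api": "move_arm", "payload": {"commands": [[[0,0,2.5],[0,0,0],0.0],[[0,0,2.5],[0,0,0],0.0],[[0,0,2.5],[0,0,0],0.0],[[0,0,2.5],[0,0,0],0.0],[[0,-0.5,0.5],[0,0,0],0.0],[[0,-1.5,0],[0,0,0],0.0],[[0,-3,0],[0,0,1],0.0],[[0,-3.5,0],[0,0,1],0.0],[[0,-3.5,0],[0,0,2],0.0],[[0,-3.5,0],[0,0,2],0.0]]}}

```text
t: 10.05
eef_pos: [459.1, 161.8, 283.5]
tcp_rot: [-3.139, 0.001, 1.618]
ft_force: [-0.2, 0.2, -3.0]
opening: 0.187
grip_force: 30.0
```

Call:
{"api": "move_arm", "payload": {"commands": [[[-0.2,-4,0],[0,0,2],0.0],[[-0.2,-4,0],[0,0,2],0.0],[[-0.2,-4,0],[0,0,2],0.0],[[-0.2,-4,0],[0,0,2],0.0],[[-0.3,-4,0],[0,0,2],0.0],[[-0.3,-4,0],[0,0,1.7],0.0],[[-0.3,-3,0],[0,0,0],0.0],[[-0.3,-2,0],[0,0,0],0.0],[[0,-0.9,0],[0,0,0],0.0],[[0,0,0],[0,0,0],0.0]]}}

```text
t: 11.05
eef_pos: [439.5, -135.7, 284.2]
tcp_rot: [-3.14, -0.001, 1.819]
ft_force: [-0.1, 0.4, -3.2]
opening: 0.189
grip_force: 30.0
```

Call:
{"api": "move_arm", "payload": {"commands": [[[0,0,0],[0,0,0],0.0],[[0,0,0],[0,0,0],0.0],[[0,0,0],[0,0,0],0.0]]}}

```text
t: 11.35
eef_pos: [440.2, -134.1, 285.1]
tcp_rot: [3.142, -0.0, 1.822]
ft_force: [-0.3, 0.2, -2.6]
opening: 0.19
grip_force: 30.0
```

```bash
python3 - <<'E'
from h import *
import pickle
ci=camera_info("wrist");im=read_camera("wrist");s=state();pickle.dump(ci,open("w5.pkl","wb"))
print(s['eef_pos'],s['tcp_rot'],s['ft_force'])
cv2.imwrite("pics/w5.png",im);cv2.imwrite("pics/s5.png",read_camera("side"));cv2.imwrite("pics/t5.png",read_camera("top"))
side=cv2.imread("pics/s5.png")
a=cv2.resize(im,(480,360));
cv2.imwrite("pics/c5.png",im)
E
```

```text
[ 440.27908087 -134.23194104  285.15313506] [3.14143984e+00 3.58819281e-05 1.82183015e+00] [ 0.06712901 -0.01164645 -2.65659552]
```

View pics/w5.png

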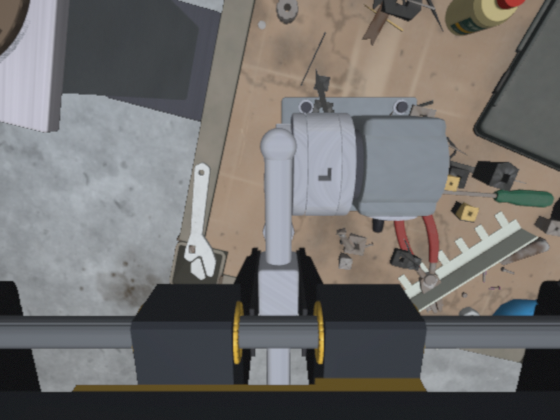

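The wrist view shows the socket at about (325,174), with the chuck edges parallel to the crossbar, so the yaw is right. I'll measure the socket square numerically.

```bash
python3 - <<'E'
from h import *
import pickle
np.set_printoptions(precision=2,suppress=True,linewidth=150)
im=cv2.imread("pics/w5.png",0);print(im[163:186,312:338])
ci=pickle.load(open("w5.pkl","rb"))
for u,v in((324.5,174.5),(325.5,174.5)):print(atz("wrist",u,v,138,ci))
# hub top face centre at (278.5?) and bar end ball
print(atz("wrist",278,143,302,ci))
E
```

```text
[[171 171 171 173 174 175 174 173 173 176 176 175 173 171 171 173 174 173 172 172 172 173 173 173 174 176]
 [171 172 172 173 174 175 174 173 174 176 175 175 173 171 172 172 174 173 172 172 173 173 173 173 175 177]
 [171 171 172 173 175 175 174 174 174 176 175 174 172 171 173 173 173 173 172 172 173 173 173 173 175 178]
 [171 171 173 174 174 175 173 173 174 176 175 174 172 171 172 172 171 170 170 171 172 173 173 174 175 177]
 [171 171 173 173 174 174 173 173 175 175 173 172 171 172 171 164 155 151 152 158 168 172 173 174 176 178]
 [170 171 173 174 175 174 174 173 173 173 171 171 172 172 170 149 114 102 103 131 161 172 173 175 176 178]
 [171 171 174 174 175 174 173 173 173 172 170 170 171 172 169 142  97  78  85 128 164 172 173 175 176 179]
 [171 171 173 174 175 174 174 173 173 171 170 170 172 172 169 139  91  76  84 135 169 173 173 174 176 179]
 [171 171 173 175 174 174 174 172 173 172 170 170 172 172 169 137  85  75  85 136 170 173 173 174 176 178]
 [171 172 174 175 175 174 174 173 173 172 170 170 172 172 169 136  84  75  84 137 170 173 173 174 176 179]
 [171 172 174 175 174 174 173 
[... 736 characters left out ...]
 174 166 143 123 121 121 120 118 118 118 119 120 119 119 126 152 171 173 174 175 177 179]
 [172 173 174 174 175 173 165 159 159 159 158 157 156 156 157 157 156 157 158 165 172 174 173 175 177 180]
 [172 172 174 175 175 174 172 172 175 175 173 171 170 170 171 172 171 171 171 172 173 173 174 175 177 179]
 [172 173 174 174 175 174 173 174 175 176 175 173 171 171 172 173 172 172 172 173 173 173 173 174 176 178]
 [172 172 173 175 175 175 174 174 175 176 175 173 171 171 172 173 172 172 172 172 173 174 174 174 176 177]
 [172 173 172 174 175 175 174 174 175 176 175 174 171 170 172 172 173 171 172 173 173 173 173 174 176 178]]
[ 475.54 -102.74  138.  ]
[ 476.4  -102.51  138.  ]
[424.43 -70.1  302.  ]
```

Call:
{"api": "move_arm", "payload": {"commands": [[[0.9,0.8,0],[0,0,0],0.0],[[0.9,0.8,-0.5],[0,0,0],0.0],[[0.9,0.8,-1],[0,0,0],0.0],[[0.84,0.68,-1],[0,0,0],0.0],[[0,0,-1],[0,0,0],0.0],[[0,0,-1],[0,0,0],0.0],[[0,0,-0.4],[0,0,0],0.0],[[0,0,0],[0,0,0],0.0],[[0,0,0],[0,0,0],0.0]]}}

```text
t: 12.4
eef_pos: [475.6, -104.4, 236.4]
tcp_rot: [3.141, 0.0, 1.82]
ft_force: [-0.4, 0.5, -2.7]
opening: 0.188
grip_force: 30.0
```

```bash
python3 - <<'E'
from h import *
np.set_printoptions(precision=1,suppress=True)
s=state();p=s['eef_pos'];print(p,s['tcp_rot'])
S=read_camera("side");T=read_camera("top");cv2.imwrite("pics/s6.png",S);cv2.imwrite("pics/t6.png",T)
yaw=s['tcp_rot'][2];tx=np.array([np.cos(yaw),np.sin(yaw),0])
hub=p+[0,0,16.2]+.6*tx
for n in("side","top"):
    print(n,"hub",proj(n,hub),"tip",proj(n,hub-[0,0,102]),"collar",proj(n,hub-[0,0,78]),"sock",proj(n,[475.6,-102.8,138]))
# crop side around the tip at 5x, top around 4x
u,v=proj("side",hub-[0,0,70]);u=int(u)-30;v=int(v)-45;print("side crop",u,v)
a=cv2.resize(S[v:v+90,u:u+60],None,fx=6.5,fy=6.5,interpolation=cv2.INTER_CUBIC)
u,v=proj("top",hub);u=int(u)-30;v=int(v)-45;print("top crop",u,v)
b=cv2.resize(T[v:v+90,u:u+60],None,fx=6.5,fy=6.5,interpolation=cv2.INTER_CUBIC)
cv2.imwrite("pics/c6.png",np.hstack([a,b]))
E
```

```text
[ 475.6 -104.4  236.4] [3.1 0.  1.8]
side hub [322.1 243.8] tip [319.  293.1] collar [319.7 282.3] sock [318.5 297.9]
top hub [409.2 212.9] tip [393.2 220.3] collar [396.6 218.8] sock [390.9 221.1]
side crop 289 233
top crop 379 167
```

View pics/c6.png

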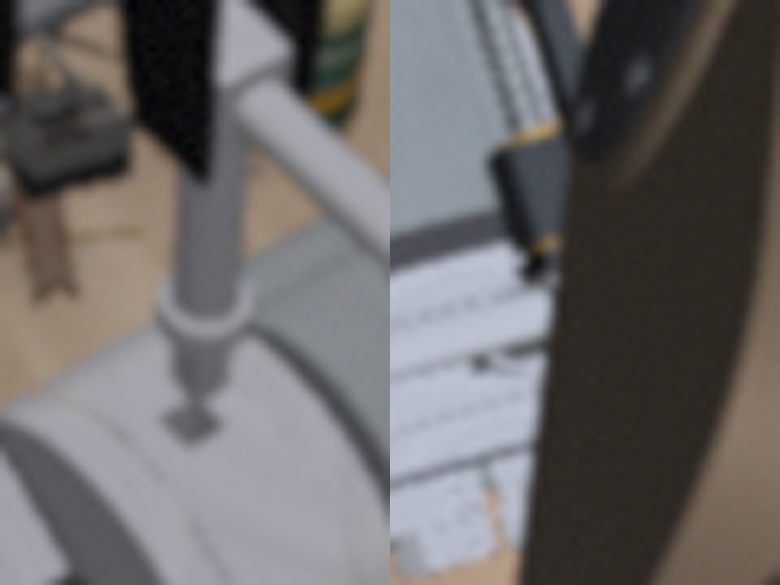

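In the side view the tip, at crop (195,400), hangs right over the dark socket at (192,422), matching the prediction. I'll nudge +1 mm in y and go down.

Call:
{"api": "move_arm", "payload": {"commands": [[[0,0.1,0],[0,0,0],0.0],[[0,0,-0.4],[0,0,0],0.0],[[0,0,-0.4],[0,0,0],0.0],[[0,0,-0.3],[0,0,0],0.0],[[0,0,0],[0,0,0],0.0],[[0,0,0],[0,0,0],0.0]]}}

```text
t: 13.1
eef_pos: [475.6, -103.1, 225.1]
tcp_rot: [-3.142, -0.0, 1.821]
ft_force: [-0.6, 1.4, -3.1]
opening: 0.19
grip_force: 30.0
```

Call:
{"api": "move_arm", "payload": {"commands": [[[0,0,-0.1],[0,0,0],0.0],[[0,0,-0.1],[0,0,0],0.0],[[0,0,-0.1],[0,0,0],0.0],[[0,0,0],[0,0,0],0.0]]}}

```text
t: 13.5
eef_pos: [475.6, -103.1, 222.1]
tcp_rot: [-3.142, -0.0, 1.821]
ft_force: [-0.5, 1.3, -2.0]
opening: 0.187
grip_force: 30.0
```

Call:
{"api": "move_arm", "payload": {"commands": [[[0,0,-0.1],[0,0,0],0.0],[[0,0,-0.1],[0,0,0],0.0],[[0,0,0],[0,0,0],0.0]]}}

```text
t: 13.8
eef_pos: [475.5, -103.1, 220.0]
tcp_rot: [-3.142, -0.0, 1.821]
ft_force: [0.0, 0.9, -2.8]
opening: 0.185
grip_force: 30.0
```

Call:
{"api": "move_arm", "payload": {"commands": [[[0,0,-0.1],[0,0,0],0.0],[[0,0,-0.1],[0,0,0],0.0],[[0,0,0],[0,0,0],0.0]]}}

```text
t: 14.1
eef_pos: [475.5, -103.1, 218.0]
tcp_rot: [-3.141, -0.0, 1.821]
ft_force: [0.3, 0.6, -2.0]
opening: 0.19
grip_force: 30.0
```

Call:
{"api": "move_arm", "payload": {"commands": [[[0,0,-0.1],[0,0,0],0.0],[[0,0,-0.1],[0,0,0],0.0],[[0,0,0],[0,0,0],0.0]]}}

```text
t: 14.4
eef_pos: [475.5, -103.1, 216.0]
tcp_rot: [-3.142, -0.0, 1.821]
ft_force: [0.6, -0.2, -3.3]
opening: 0.189
grip_force: 30.0
```

Call:
{"api": "move_arm", "payload": {"commands": [[[0,0,-0.1],[0,0,0],0.0],[[0,0,-0.1],[0,0,0],0.0],[[0,0,0],[0,0,0],0.0]]}}

```text
t: 14.7
eef_pos: [475.5, -103.1, 214.0]
tcp_rot: [-3.141, -0.0, 1.821]
ft_force: [0.9, 0.1, -2.6]
opening: 0.187
grip_force: 30.0
```

Call:
{"api": "move_arm", "payload": {"commands": [[[0,0,-0.1],[0,0,0],0.0],[[0,0,-0.15],[0,0,0],0.0],[[0,0,-0.15],[0,0,0],0.0],[[0,0,0],[0,0,0],0.0]]}}

```text
t: 15.1
eef_pos: [475.5, -103.1, 209.9]
tcp_rot: [-3.141, -0.0, 1.821]
ft_force: [-0.3, 0.0, -2.5]
opening: 0.187
grip_force: 30.0
```

Call:
{"api": "move_arm", "payload": {"commands": [[[0,0,-0.15],[0,0,0],0.0],[[0,0,-0.15],[0,0,0],0.0],[[0,0,-0.15],[0,0,0],0.0],[[0,0,-0.15],[0,0,0],0.0],[[0,0,0],[0,0,0],0.0]]}}

```text
t: 15.6
eef_pos: [475.5, -103.1, 203.9]
tcp_rot: [-3.141, -0.0, 1.821]
ft_force: [-0.5, -0.6, -2.7]
opening: 0.187
grip_force: 30.0
```

Call:
{"api": "move_arm", "payload": {"commands": [[[0,0,-0.1],[0,0,0],0.0],[[0,0,-0.1],[0,0,0],0.0],[[0,0,0],[0,0,0],0.0]]}}

```text
t: 15.9
eef_pos: [475.6, -103.1, 202.0]
tcp_rot: [-3.142, -0.0, 1.821]
ft_force: [0.3, 0.5, -3.3]
opening: 0.186
grip_force: 30.0
```

Call:
{"api": "move_arm", "payload": {"commands": [[[0,0,-0.1],[0,0,0],0.0],[[0,0,0],[0,0,0],0.0]]}}

```text
t: 16.1
eef_pos: [475.6, -103.1, 201.1]
tcp_rot: [-3.142, -0.0, 1.821]
ft_force: [0.2, 0.6, -2.4]
opening: 0.184
grip_force: 30.0
```

Call:
{"api": "move_arm", "payload": {"commands": [[[0,0,-0.1],[0,0,0],0.0],[[0,0,0],[0,0,0],0.0]]}}

```text
t: 16.3
eef_pos: [475.5, -103.1, 200.1]
tcp_rot: [-3.142, -0.0, 1.821]
ft_force: [0.3, 0.2, -2.6]
opening: 0.187
grip_force: 30.0
```

Call:
{"api": "move_arm", "payload": {"commands": [[[0,0,-0.05],[0,0,0],0.0],[[0,0,0],[0,0,0],0.0]]}}

```text
t: 16.5
eef_pos: [475.6, -103.2, 199.9]
tcp_rot: [3.141, 0.0, 1.821]
ft_force: [-1.6, 0.2, 2.9]
opening: 0.187
grip_force: 30.0
```

The collar is resting on the chuck: the force rose at the predicted height. I'll release and go up.

Call:
{"api": "move_arm", "payload": {"commands": [[[0,0,0],[0,0,0],0.22],[[0,0,0],[0,0,0],0.3],[[0,0,0],[0,0,0],0.5],[[0,0,0],[0,0,0],0.5],[[0,0,0],[0,0,0],0.5]]}}

```text
t: 17.0
eef_pos: [475.6, -103.1, 199.6]
tcp_rot: [3.141, 0.0, 1.821]
ft_force: [-0.1, 0.2, -0.8]
opening: 0.48
grip_force: 0.0
```

Call:
{"api": "move_arm", "payload": {"commands": [[[0,0,1],[0,0,0],0.5],[[0,0,2],[0,0,0],0.5],[[0,0,2.5],[0,0,0],0.5],[[0,0,2.5],[0,0,0],0.5],[[0,0,2],[0,0,0],0.5],[[0,0,1],[0,0,0],0.5],[[0,0,0],[0,0,0],0.5],[[0,0,0],[0,0,0],0.5]]}}

```text
t: 17.8
eef_pos: [475.3, -103.0, 309.1]
tcp_rot: [-3.141, -0.0, 1.821]
ft_force: [-0.1, 0.3, -0.4]
opening: 0.503
grip_force: 0.0
```

```bash
python3 - <<'E'
from h import *
np.set_printoptions(precision=1,suppress=True)
S=read_camera("side");s=state();print(s['eef_pos'],s['ft_force'],s['opening'])
cv2.imwrite("pics/c7.png",cv2.resize(S[200:350,240:420],None,fx=4,fy=4,interpolation=cv2.INTER_CUBIC))
for z in(216,138):print(proj("side",[475.6,-102.8,z]))
E
```

```text
[ 475.3 -103.   308.8] [ 0.3  0.3 -0.2] 0.4996753001328695
[320.7 262.1]
[318.5 297.9]
```

View pics/c7.png

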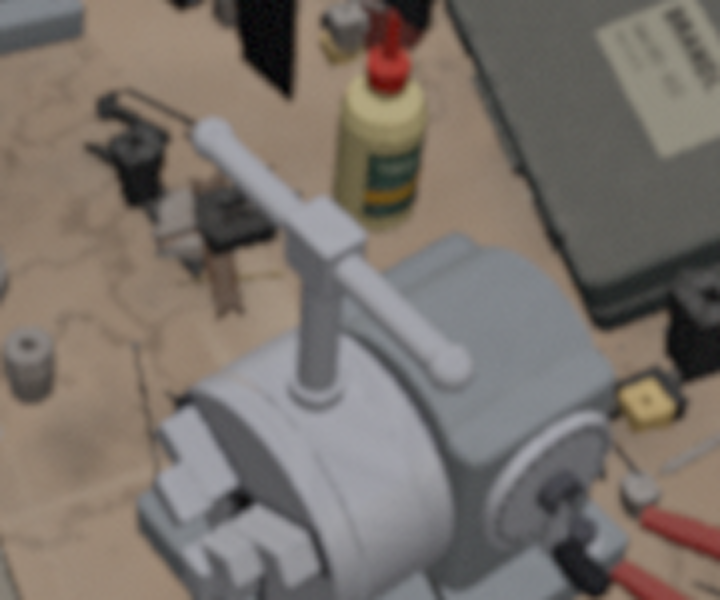

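The key stands upright with its collar, at crop (317,392), on the chuck. The gripper is clear of it and the bottle is still standing.

```bash
python3 -c "
from cell import env
print(env.job_done())"
```

```text
the job is handed in; nothing more can be done
None
```

The key is off the hook and seated upright in the chuck socket with its collar resting on the chuck, it is released, and the job is handed in; the hand-in gave no verdict.

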